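# Set the gauge blade in a jigger arm and clamp it

## Robot

A 6-joint arm with a two-finger parallel gripper is mounted at the origin on the work surface. World frame = base frame: x ahead of the robot, y to its left, z up, the work surface at z = 0. Lengths are in m, angles in rad, forces in N, time in s.
With the tool pointing down it reaches from about 0.3 to 0.875 m from the base axis. Payload 6.4 kg.
Tool frame: the origin (TCP) lies between the finger pads; the fingertips stand ctrl.tip_extent ahead of it and the grasp point (between the pads) is the TCP (ctrl.tip_extent is the distance from the TCP to the fingertips, in m); z points along the fingers, y is the line along which they close (so a half turn about z gives the same grasp; the last joint's range is limited). The gripper opens to 85 mm and grips with 20 to 120 N. Pads are 22 mm wide; open, the fingers measure 114 mm over their backs; the gripper's body (76 mm by 85 mm) begins 54 mm behind the grasp point. The pads swing forward as they close: fully open they stand 13 mm farther back than shut.
Start: joints at [-1.437, 0.181, 1.607, -0, 1.354, -0.206], TCP at [0.192, -0.542, 0.25] pointing down, gripper open.
Joint ranges: [-2.99, 2.99], [-0.89, 2.07], [0.3, 2.58], [-1.14, 4.28], [0, 2.63], [-3.12, 3.12]. Speed limits (rad/s): [2.57, 2.57, 3.01, 3.14, 3.14, 3.14].

## Interface

Orientations are given as a unit quaternion [w, x, y, z].
In Python, from bench import ctrl gives the robot as it stands.
- The arm moves only by the tool send_rows, never from a script. Its arguments are lists of equal length, an entry for each row: "dr": the turn, a rotation vector about the tool's x, y, z in units of 6 degrees (1.0 is 6 degrees), a list of three; "xyz": the shift along the tool's x, y, z in cm, a list of three; "jaw": the opening in per cent of the stroke, from 0 (shut) to 100 (fully open). In form: {"dr": [[wx, wy, wz], ...], "xyz": [[dx, dy, dz], ...], "jaw": [jaw, ...]}. A call has exactly 8 rows; each row is the pose to reach, as a shift and turn from the pose commanded when the call began, along the tool's axes at that moment; what a row does not reach only later rows make up. A row lasts 1/8 s, in which the tool goes at most 62.5 mm and 10.7 degrees, less where a joint would pass 70% of its speed; a pose out of reach is approached as far as the arm can. A call with a gripper value outside its range is refused whole. The fingers move at their own pace and stop on an object; the grip force is fixed at half the most. Time passes only in rows, so rows that repeat a pose let the fingers close, or fill a call up. It gives the time, the measured TCP pose, the force, the opening and the grip force at its end, in the units of the state.
- ctrl.get_obs(): the state, without advancing time (a new reading comes with each control period).
- ctrl.camera(name): name is "side" or "top" or "wrist"; returns the picture (400x640x3 uint8, red, green, blue); there is no depth.
- ctrl.calibration(name): a dict with "camera_matrix" (3x3 intrinsics, pixels), "D" ([k1, k2, p1, p2, k3] as OpenCV has them; the pictures are not rectified), "world_from_camera" (4x4, takes a point from camera to world coordinates). Camera axes: x right, y up, looking along -z (the intrinsics and any distortion apply to the point x, -y, -z); pixel columns grow to the right and rows downward; lengths in m; the calibration is good to about 2 mm. A picture is of the moment at which its call begins: read the wrist's pose just before it. calibration takes no time and is no camera call; for the wrist camera it gives the pose at the moment of the call.
- ctrl.hand_in(): hands the job in; it is judged then, once.
The state is a dict: "time_s": time; "q": joint angles; "dq": joint speeds; "joint_efforts": joint torques, N m; "eef_pos": TCP position; "eef_rot": TCP orientation; "wrist_force": force on the tool from outside, world axes, zero at the start; "torque": the same for the moment, N m; "opening": opening from 0.0 (shut) to 1.0 (fully open); "grasp_force": force on a finger pad.
Only numpy, scipy, OpenCV 4.12 (cv2) and the standard library are available. Lean on these libraries where they do the work, as an engineer would, in place of code of your own. Each camera call takes 0.05 s, during which the arm holds its last target. There are 200 camera calls.

## Task

Take the flat setting gauge (the one with the rectangular wooden grip) out of the tool block and slide its blade down through the slanted slot of the jigger arm until its tip just rests on the plaster bat below, without pressing hard. Let go, then turn the clamp knob on the arm clockwise as far as it goes so that the gauge stays locked there, tip on the bat. Leave the rib, the mug and the jar where they are.

Things in the scene. Friction and masses are not known exactly. Their poses are not given: they have to be found in the camera images.
- gauge: Setting gauge, 175 mm, 0.2 kg: flat steel blade 5 mm thick (x), 40 mm wide (y), 115 mm long, tip edge rounded (radius 2.5 mm); above it a rectangular wooden grip 16 (x) by 40 (y) by 60 mm (z). Origin: middle of the tip edge; z runs from tip to grip. It starts upright, tip down, 40 mm deep in a slot of the tool block.
- gauge_grip (a point): Middle of the gauge's wooden grip, 145 mm from the tip.
- holder: Fixed aluminium slotted holder at the arm's free end. Origin: centre of the slot's mouth, on the mid-plane of a blade lying on the bed. z points out of the slot, 30 degrees off vertical, leaning to the robot; blade goes in along -z. x: upper side of the slot, y: across. Bed face at x = -2.5 mm, from z = +12 to -47 mm; mouth open from x = -2.5 to +5 mm, 46 mm wide (y).
- slot_bar (a point): In the slot, 22 mm below the mouth: a sprung round bar (28 mm diameter, across the slot) bulges in from the upper side; the blade must push it back about 1 mm and is then held and dragged on with a few newtons. The blade passes right through and out at the foot.
- wheel: Fixed low turntable under the holder with a white plaster bat, 196 mm in diameter. Origin on its axis; z up; the bat's flat top is 60 mm above the origin. Its height differs from start to start: the tip on the bat is 68 to 82 mm below the slot's mouth, along the slot.
- clamp_knob (a joint): Black wing knob on top of the jigger arm, beside the holder: turns about a vertical axis, 0 = loose, grows clockwise seen from above, stops at 1.35 rad = locked; starts between 0 and 0.25. It presses the sprung bar onto the blade.
- knob_grip (a point): Middle of the knob's wing, on its axis, 27 mm above the arm's top. The wing is a bar 70 mm long, 14 mm thick and 28 mm high. At joint value 0 it lies along the jigger's x axis, and it turns with the knob; this point's x axis lies along the wing.
- jigger: Fixed stand: steel post and foot at its far +y end, wooden arm along its y (50 mm wide, top 126 mm above the table) to the holder. Origin on the table right below the slot's mouth (which is 131 mm up); x away from the robot, y towards the post, knob axis at x 20, y 123 mm.
- block: Wooden tool block 60 x 170 x 50 mm, fixed, with two slots at y = -42 and +42 mm, each 7 x 43 mm and 40 mm deep. Origin under its centre; the slots are long along its y.
- rib: Bystander: rib with a round wooden disc grip (56 mm in diameter, 14 mm thick, top 128 mm from the tip), upright in the other slot of the block. Origin at its tip.
- mug: Bystander: terracotta mug, 80 mm in diameter, 95 mm tall, handle at its +y. Origin under it.
- jar: Bystander: white lidded jar, 76 mm in diameter, 100 mm tall. Origin under it.

How it is judged:
On the way, in this order (a step that is already met when the one before it is completed fails the run):
1. the gauge's tip touches the bat through the slot while the knob is still loose (z of gauge in the frame of wheel between 0.057 and 0.063 m and x of gauge in the frame of holder between -0.004 and 0.004 m and y of gauge in the frame of holder between -0.006 and 0.006 m and angle between the z axis of gauge and the z axis of holder, either way round below 0.08 rad and contact force between gauge and wheel above 0.3 N and value of joint clamp_knob below 0.6 rad), for 0.1 s.
2. the knob is turned to its stop with the gauge in place and let go (z of gauge in the frame of wheel between 0.057 and 0.063 m and x of gauge in the frame of holder between -0.004 and 0.004 m and y of gauge in the frame of holder between -0.006 and 0.006 m and angle between the z axis of gauge and the z axis of holder, either way round below 0.08 rad and value of joint clamp_knob above 1.15 rad and contact force between the fingers and gauge below 0.05 N), for 0.2 s.
At the end, for the whole second after the job is handed in: The gauge rests in the slot, its tip within 3 mm of the bat's top, within 4 mm (x) and 6 mm (y) of the slot's mid-line and within 0.08 rad of its direction, still; the clamp knob stands beyond 1.15 rad of its 1.35 rad (z of gauge in the frame of wheel between 0.057 and 0.063 m and x of gauge in the frame of holder between -0.004 and 0.004 m and y of gauge in the frame of holder between -0.006 and 0.006 m and angle between the z axis of gauge and the z axis of holder, either way round below 0.08 rad and value of joint clamp_knob above 1.15 rad and linear speed of gauge below 0.01 m/s); the robot touches nothing.
It fails at once if the gauge is pressed on the bat with more than 30 N (contact force between gauge and wheel above 30 N).
It fails at once if the rib is moved more than 30 mm or tipped (distance of rib from where it was at the start of the episode above 0.03 m or angle between rib's own z axis and vertical above 0.35 rad).
It fails at once if the mug is moved more than 30 mm or tipped (distance of mug from where it was at the start of the episode above 0.03 m or angle between mug's own z axis and vertical above 0.35 rad).
It fails at once if the jar is moved more than 30 mm or tipped (distance of jar from where it was at the start of the episode above 0.03 m or angle between jar's own z axis and vertical above 0.35 rad).
It also fails if it takes over 64 s, if anything falls off the work surface, if the arm or the gripper's body presses on something with over 40 N, if the wrist force passes 120 N, or if a joint passes its speed limit or range.

## Working session

There is one attempt and no reset: what is moved stays moved. The work goes in short steps, Python scripts to look and compute and a tool call to move; the robot and the scene stay as the last step left them, time stands still between calls to the robot, and variables do not carry over. Pictures are saved under pics/ and viewed, at most 11 in all, crops included, and the job is handed in when it is done.

Besides the shell and the picture viewer there is one more tool, called after "Request:" by a JSON object that holds its "method" and its "body". send_rows: Moves the arm, as the interface text tells. Its arguments: {"type":"object","properties":{"dr":{"type":"array","items":{"type":"array","items":{"type":"number"}}},"xyz":{"type":"array","items":{"type":"array","items":{"type":"number"}}},"jaw":{"type":"array","items":{"type":"number"}}},"required":["dr","xyz","jaw"]}

```bash
ls; mkdir -p pics
cat > h.py <<'E'
import numpy as np, cv2
from bench import ctrl
from scipy.spatial.transform import Rotation as R
def ray(cal,uv):
    K=np.array(cal["camera_matrix"]);D=np.array(cal["D"]);T=np.array(cal["world_from_camera"])
    p=cv2.undistortPoints(np.array(uv,float).reshape(-1,1,2),K,D).reshape(-1,2)
    d=np.c_[p[:,0],-p[:,1],-np.ones(len(p))]@T[:3,:3].T
    return T[:3,3],d
def plane(cal,uv,z):
    o,d=ray(cal,uv); return o+d*((z-o[2])/d[:,2])[:,None]
def proj(cal,P):
    K=np.array(cal["camera_matrix"]);D=np.array(cal["D"]);T=np.array(cal["world_from_camera"])
    c=(np.atleast_2d(P)-T[:3,3])@T[:3,:3]; c=c*[1,-1,-1]
    return cv2.projectPoints(c,np.zeros(3),np.zeros(3),K,D)[0].reshape(-1,2)
def pose():
    o=ctrl.get_obs(); q=o["eef_rot"]; return np.array(o["eef_pos"]),R.from_quat([q[1],q[2],q[3],q[0]])
def move(P,Rm):
    "shift(cm) and turn(6deg units) in tool axes to reach P, R"
    p,r=pose(); print("xyz",np.round(r.inv().apply(P-p)*100,2),"dr",np.round((r.inv()*Rm).as_rotvec()/np.radians(6),2))
def snap(n,f):
    cal=ctrl.calibration(n); im=np.array(ctrl.camera(n))[:,:,::-1].copy(); cv2.imwrite(f"pics/{f}.png",im); return im,cal
E
python3 - <<'E'
from h import *
for n in("side","top"):
    im,c=snap(n,n+"0"); print(n,np.round(c["world_from_camera"],3).tolist(),np.round(c["camera_matrix"],1).tolist())
print(ctrl.get_obs(),ctrl.tip_extent)
E
```

```text
pics
side [[0.997, 0.012, -0.075, 0.45], [-0.072, 0.475, -0.877, -1.049], [0.025, 0.88, 0.475, 0.675], [0.0, 0.0, 0.0, 1.0]] [[431.3, 0.0, 324.0], [0.0, 431.3, 201.0], [0.0, 0.0, 1.0]]
top [[-0.017, 0.981, -0.196, 0.271], [-1.0, -0.017, -0.002, -0.023], [-0.005, 0.196, 0.981, 1.556], [0.0, 0.0, 0.0, 1.0]] [[489.2, 0.0, 332.3], [0.0, 489.2, 199.8], [0.0, 0.0, 1.0]]
{'time_s': 0.1, 'q': array([-1.43728363e+00,  1.81464636e-01,  1.60790910e+00,  1.30474249e-05,
        1.35378494e+00, -2.06344291e-01]), 'dq': array([ 0.00134535, -0.00105497, -0.00150619,  0.00085032, -0.00105892,
        0.00074376]), 'joint_efforts': array([ 4.62827302e-04, -4.45880842e+01, -3.52239168e+01, -1.84001301e-04,
        4.16328083e-03,  6.06330474e-06]), 'eef_pos': array([ 0.19161089, -0.54164487,  0.24947487]), 'eef_rot': array([-7.82259286e-04,  9.85596798e-01,  1.69110433e-01,  3.48730181e-05]), 'wrist_force': array([ 0.62713451,  0.11982188, -0.58624101]), 'torque': array([0.00608071, 0.03410653, 0.04367295]), 'grasp_force': 0.0, 'opening': 1.0031381275646092} 0.019
```

View pics/top0.png

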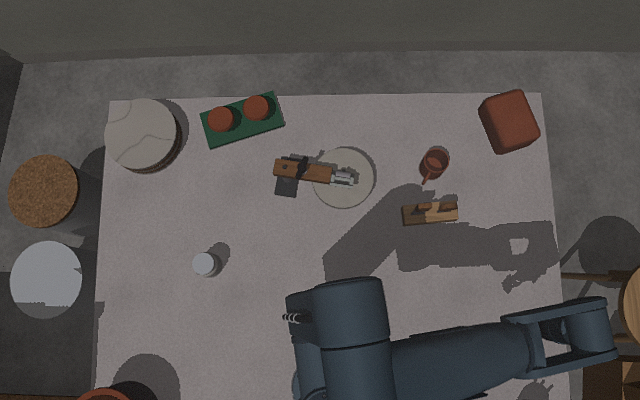

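View pics/side0.png

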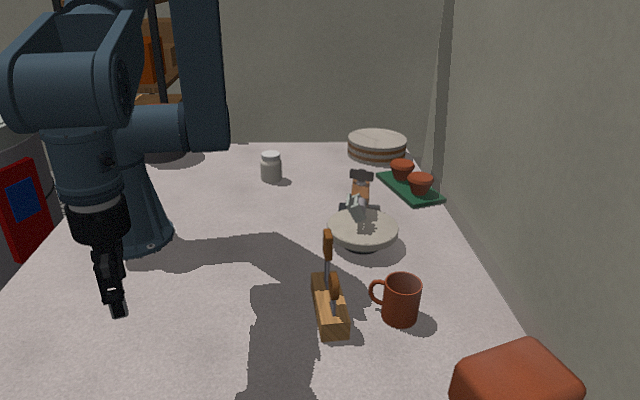

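The top view shows the block at about (430,212), the mug at (433,162), the bat at (343,177), and the jigger arm running from (275,165) to (355,180). The side view shows the gauge as the taller grip at (327,245), with the rib nearer the camera at (335,287). I'll zoom in on both.

Run:
```python
import cv2,numpy as np
t=cv2.imread("pics/top0.png");s=cv2.imread("pics/side0.png")
a=cv2.resize(t[140:210,265:385],(800,466),interpolation=cv2.INTER_CUBIC)[:, :]
b=cv2.resize(t[190:235,390:470],(400,225),interpolation=cv2.INTER_CUBIC)
c=cv2.resize(s[160:220,320:400],(400,300),interpolation=cv2.INTER_CUBIC)
d=cv2.resize(s[220:345,290:370],(384,600),interpolation=cv2.INTER_CUBIC)
o=np.zeros((600,800,3),np.uint8)
o[:292,:500]=cv2.resize(a,(500,292)); o[300:525,:400]=b
o[:600,500:]=cv2.resize(d,(300,469))[:469].copy() if 0 else 0
o[:469,500:]=cv2.resize(d,(300,469))
cv2.imwrite("pics/z1.png",o)
```

```text
(no output)
```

View pics/z1.png

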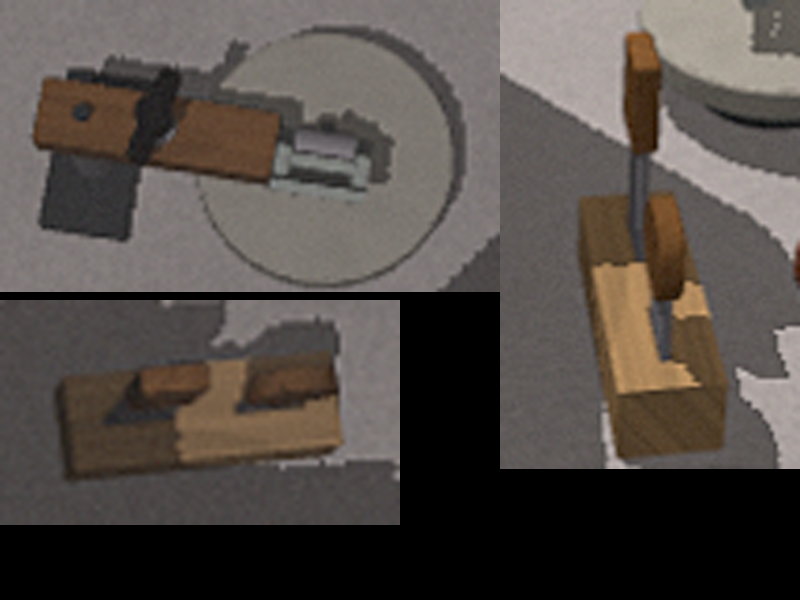

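Run:
```python
from h import *
c=ctrl.calibration("top"); s=ctrl.calibration("side")
B=lambda l:[(390+x/5,190+(y-300)/5) for x,y in l]
J=lambda l:[(265+x/4.1667,140+y/4.1667) for x,y in l]
S=lambda l:[(290+(x-500)/3.75,220+y/3.75) for x,y in l]
b=plane(c,B([(60,380),(335,355),(342,447),(68,478)]),.05);print("block",b.round(3),np.linalg.norm(b[0]-b[1]),np.linalg.norm(b[0]-b[3]))
d=b[0]-b[1]+b[3]-b[2];print("ctr",b.mean(0),"yaw y-axis",np.degrees(np.arctan2(-d[0],d[1])))
print("grip top",plane(c,B([(140,380),(212,380),(175,372)]),.185))
print("arm",plane(c,J([(45,78),(280,113),(270,182),(33,147)]),.126).round(4))
print("wing",plane(c,J([(168,72),(142,160),(155,115)]),.167).round(4))
print("bat",plane(c,J([(327,158),(202,158),(452,158)]),.06).round(4))
print("holder",plane(c,J([(290,130),(355,140),(275,190),(365,198)]),.131).round(4))
print("side block front top",plane(s,S([(610,391),(722,386),(580,200),(672,195)]),.05).round(4))
o1,d1=ray(c,B([(175,380)]));o2,d2=ray(s,S([(642,55)]))
A=np.c_[d1[0],-d2[0]];t=np.linalg.lstsq(A,o2-o1,rcond=None)[0];print(o1+t[0]*d1[0],o2+t[1]*d2[0])
```

```text
block [[ 0.548 -0.239  0.05 ]
 [ 0.561 -0.414  0.05 ]
 [ 0.502 -0.414  0.05 ]
 [ 0.486 -0.241  0.05 ]] 0.17533215338557168 0.06211507833427746
ctr [ 0.5243343  -0.32706555  0.05      ] yaw y-axis 4.784094427741185
grip top [[ 0.52246113 -0.26543433  0.185     ]
 [ 0.52171604 -0.30680988  0.185     ]
 [ 0.5267488  -0.28578121  0.185     ]]
arm [[ 0.6869  0.1487  0.126 ]
 [ 0.6573 -0.0223  0.126 ]
 [ 0.606  -0.0142  0.126 ]
 [ 0.6352  0.157   0.126 ]]
wing [[0.6777 0.0565 0.167 ]
 [0.6139 0.0751 0.167 ]
 [0.6464 0.0658 0.167 ]]
bat [[ 0.6393 -0.0571  0.06  ]
 [ 0.641   0.0373  0.06  ]
 [ 0.6377 -0.1516  0.06  ]]
holder [[ 0.6431 -0.0293  0.131 ]
 [ 0.6349 -0.076   0.131 ]
 [ 0.5989 -0.0178  0.131 ]
 [ 0.5919 -0.0821  0.131 ]]
side block front top [[ 0.5019 -0.4121  0.05  ]
 [ 0.5622 -0.4112  0.05  ]
 [ 0.4936 -0.2473  0.05  ]
 [ 0.5513 -0.2446  0.05  ]]
[ 0.52284413 -0.28631171  0.18092886] [ 0.52522744 -0.28627089  0.18135693]
```

```bash
cat >> h.py <<'E'
def tool(yaw,tilt=0):
    "tool z down, tool y at yaw (deg); tilt: tool z leaned toward +y_tool by tilt deg"
    a=np.radians(yaw);y=np.array([np.cos(a),np.sin(a),0]);z=np.array([0,0,-1.]);x=np.cross(y,z)
    return R.from_matrix(np.c_[x,y,z])*R.from_euler("x",-tilt,degrees=True)
E
python3 - <<'E'
from h import *
print(tool(0,30).as_matrix().round(2))
move([.523,-.285,.27],tool(4))
E
```

```text
[[ 0.    0.87  0.5 ]
 [ 1.    0.    0.  ]
 [ 0.    0.5  -0.87]]
xyz [ 39.8  -13.15  -2.02] dr [-1.000e-02 -1.000e-02 -1.242e+01]
```

Request:
{"method": "send_rows", "body": {"dr": [[0,0,-1.6],[0,0,-3.2],[0,0,-4.8],[0,0,-6.4],[0,0,-8.0],[0,0,-9.6],[0,0,-11.2],[0,0,-12.4]], "xyz": [[5.5,-1.8,-2],[11,-3.6,-2],[16.5,-5.4,-2],[22,-7.2,-2],[27.5,-9,-2],[33,-10.8,-2],[37,-12.2,-2],[39.8,-13.2,-2]], "jaw": [100,100,100,100,100,100,100,100]}}

```text
time_s: 1.1
eef_pos: [0.5241, -0.2832, 0.2697]
eef_rot: [-0.0, 0.68, 0.733, 0.0]
wrist_force: [-0.1, -1.0, -1.0]
opening: 1.0
grasp_force: 0.0
```

Run:
```python
from h import *
print(pose()[0],pose()[1].as_matrix().round(3),ctrl.get_obs()["q"].round(3))
im,c=snap("wrist","w1"); print(np.round(c["world_from_camera"],3))
p,_=pose(); print(proj(c,[[.523,-.285,.185],[.526,-.327,.05],p]).round())
```

```text
[ 0.52414984 -0.28316652  0.26973753] [[-0.074  0.997 -0.001]
 [ 0.997  0.074  0.001]
 [ 0.001 -0.001 -1.   ]] [-0.694  0.211  1.531  0.     1.4   -0.768]
[[ 0.997 -0.071 -0.018  0.519]
 [ 0.074  0.963  0.259 -0.217]
 [-0.001 -0.259  0.966  0.394]
 [ 0.     0.     0.     1.   ]]
[[320. 221.]
 [321. 220.]
 [327. 280.]]
```

View pics/w1.png

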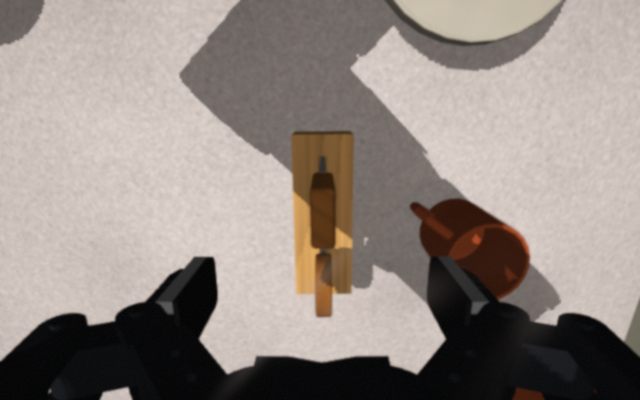

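The wrist view shows the gauge grip centred near (322,215), with its near-top edge at (311–336, 248). The block spans (293–353, 132–293) and the rib is below it at (323,285). I'll refine the yaw and the centre from these.

Run:
```python
from h import *
im=cv2.imread("pics/w1.png"); c=ctrl.calibration("wrist")
b=plane(c,[(293,133),(353,133),(352,293),(297,293)],.05);print(b.round(4),b.mean(0))
print(plane(c,[(311,248),(336,248),(311,190),(335,190)],.185).round(4))
p,r=pose();print(r.inv().apply(np.array([.523,-.285,.158])-p))
```

```text
[[ 0.4952 -0.2401  0.05  ]
 [ 0.5524 -0.2355  0.05  ]
 [ 0.5687 -0.4048  0.05  ]
 [ 0.5094 -0.4096  0.05  ]] [ 0.53141497 -0.32250741  0.05      ]
[[ 0.5207 -0.301   0.185 ]
 [ 0.5365 -0.2997  0.185 ]
 [ 0.518  -0.2635  0.185 ]
 [ 0.5325 -0.2624  0.185 ]]
[-0.00380656 -0.00343134  0.11172587]
```

Request:
{"method": "send_rows", "body": {"dr": [[0,0,-0.1],[0,0,-0.1],[0,0,-0.1],[0,0,-0.1],[0,0,-0.1],[0,0,-0.1],[0,0,-0.1],[0,0,-0.1]], "xyz": [[0,0.1,5],[0,0.1,9],[0,0.1,11.2],[0,0.1,11.2],[0,0.1,11.2],[0,0.1,11.2],[0,0.1,11.2],[0,0.1,11.2]], "jaw": [100,100,100,60,0,0,0,0]}}

```text
time_s: 2.15
eef_pos: [0.5244, -0.2855, 0.1596]
eef_rot: [0.001, 0.679, 0.734, -0.0]
wrist_force: [0.1, 0.5, 7.4]
opening: 0.182
grasp_force: 58.5
```

Request:
{"method": "send_rows", "body": {"dr": [[0,0,0],[0,0,0],[0,0,0],[0,0,0],[0,0,0],[0,0,0],[0,0,0],[0,0,0]], "xyz": [[0,0,0],[0,0,0],[0,0,-0.5],[0,0,-1.5],[0,0,-3],[0,0,-6],[0,0,-10],[0,0,-14]], "jaw": [0,0,0,0,0,0,0,0]}}

```text
time_s: 3.15
eef_pos: [0.5237, -0.2848, 0.3004]
eef_rot: [0.0, 0.679, 0.734, -0.0]
wrist_force: [-0.1, -0.5, -1.0]
opening: 0.181
grasp_force: 59.2
```

Run:
```python
from h import *
o=ctrl.get_obs();print(o["eef_pos"],o["opening"],o["grasp_force"],o["wrist_force"],pose()[1].as_matrix().round(3))
im,c=snap("wrist","w2"); s,cs=snap("side","s2")
print(np.round(np.linalg.inv(np.r_[np.c_[pose()[1].as_matrix(),pose()[0]],[[0,0,0,1]]])@np.array(c["world_from_camera"]),4))
x,y=map(int,proj(cs,[pose()[0]])[0]);print(x,y)
cv2.imwrite("pics/z2.png",np.hstack([cv2.resize(im,(480,300)),cv2.resize(s[y-80:y+120,x-70:x+70],(315,450))[:300] if 0 else cv2.resize(s[y-80:y+120,x-100:x+100],(300,300))]))
```

```text
[ 0.52369627 -0.2847711   0.30036004] 0.1805540743452923 59.18166160583496 [-0.07039054 -0.54380699 -0.98507823] [[-0.078  0.997  0.   ]
 [ 0.997  0.078 -0.   ]
 [-0.    -0.    -1.   ]]
[[-3.000e-04  9.674e-01  2.531e-01  6.690e-02]
 [ 1.000e+00 -1.700e-03  7.900e-03 -1.100e-03]
 [ 8.100e-03  2.531e-01 -9.674e-01 -1.194e-01]
 [ 0.000e+00  0.000e+00  0.000e+00  1.000e+00]]
330 181
```

View pics/z2.png

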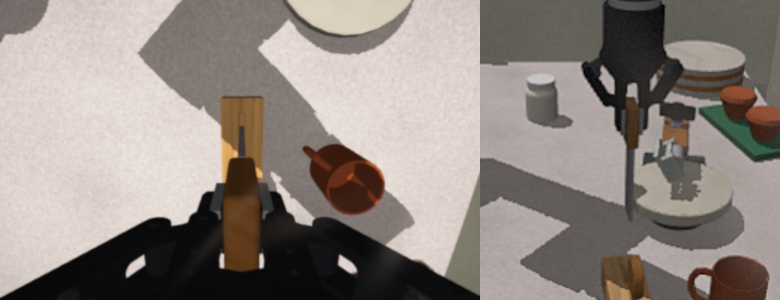

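The gauge is held upright between the pads. In the wrist picture the grip's lower edge is at about (323,211) and the blade tip at about (323,150). I'll work out its offset in the hand from these.

Run:
```python
from h import *
im=cv2.imread("pics/w2.png")
for r in range(140,222,2): print(r,im[r,318:330:3].tolist(),end=" " if r%4 else "\n")
for r in (180,230,260,300): print(r,[int(x) for x in np.where(im[r,290:360].sum(1)<330)[0]+290][:60])
s=ctrl.calibration("side");o,d=ray(s,[(329,248),(329,246),(329,250)]);p,r=pose()
print(o+d*((p[1]-o[1])/d[:,1])[:,None])
c=ctrl.calibration("wrist");o,d=ray(c,[(323,211),(323,208),(323,150),(323,153)]);o=r.inv().apply(o-p);d=r.inv().apply(d)
for z in(.0346,.1496):print(z,(o+d*((z-o[2])/d[:,2])[:,None]).round(4))
```

```text
140 [[52, 90, 123], [49, 87, 119], [55, 96, 132], [56, 98, 135]]
142 [[53, 91, 124], [50, 87, 120], [56, 97, 133], [56, 99, 136]] 144 [[52, 90, 124], [49, 86, 118], [56, 96, 133], [58, 99, 136]]
146 [[52, 91, 124], [49, 86, 118], [55, 95, 131], [56, 99, 136]] 148 [[51, 90, 123], [50, 87, 118], [55, 95, 130], [56, 99, 136]]
150 [[49, 86, 118], [50, 85, 116], [53, 92, 126], [54, 96, 133]] 152 [[46, 82, 113], [55, 95, 129], [53, 93, 128], [54, 94, 130]]
154 [[48, 83, 114], [54, 98, 134], [55, 95, 130], [54, 94, 130]] 156 [[47, 83, 113], [56, 98, 134], [54, 95, 129], [54, 94, 130]]
158 [[48, 82, 113], [57, 98, 134], [55, 96, 131], [53, 94, 129]] 160 [[47, 81, 112], [55, 97, 133], [54, 95, 130], [54, 94, 128]]
162 [[46, 81, 112], [56, 99, 134], [54, 96, 130], [54, 94, 130]] 164 [[46, 81, 113], [54, 97, 132], [54, 95, 128], [55, 94, 128]]
166 [[46, 80, 110], [56, 94, 127], [54, 91, 125], [54, 95, 128]] 168 [[48, 76, 102], [53, 64, 78], [52, 69, 87], [54, 93, 127]]
170 [[51, 74, 96], [53, 52, 55], [52, 58, 66], [54, 92, 127]] 172 [[53, 75, 97], [52, 52, 54], [52, 56, 65], [52, 91, 125]]
174
[... 2210 characters left out ...]
8, 339, 340, 341, 342, 343, 344, 345, 346, 347, 348, 349]
300 [290, 291, 292, 293, 294, 295, 296, 297, 298, 299, 300, 301, 302, 303, 304, 305, 306, 307, 308, 309, 310, 311, 312, 313, 314, 315, 316, 317, 318, 319, 320, 321, 322, 323, 324, 325, 326, 327, 328, 329, 330, 331, 332, 333, 334, 335, 336, 337, 338, 339, 340, 341, 342, 343, 344, 345, 346, 347, 348, 349]
[[ 0.52864765 -0.28649993  0.14747221]
 [ 0.52848828 -0.28649993  0.15264887]
 [ 0.52880792 -0.28649993  0.14226681]]
0.0346 [[0.0195 0.0005 0.0346]
 [0.021  0.0005 0.0346]
 [0.0478 0.0005 0.0346]
 [0.0465 0.0005 0.0346]]
0.1496 [[-0.0142  0.0008  0.1496]
 [-0.0117  0.0008  0.1496]
 [ 0.0347  0.0008  0.1496]
 [ 0.0324  0.0008  0.1496]]
```

```bash
cat >> h.py <<'E'
def hold(M,yaw,s,L=.1496,dx=0,dy=0):
    "tool pose with gauge tip at s along holder z from the mouth"
    T=tool(yaw,30);m=T.as_matrix();return np.array(M)-m[:,2]*(s+L)+m[:,1]*dx+m[:,0]*dy,T
E
python3 - <<'E'
from h import *
P,T=hold([.606,-.052,.131],-9.8,.05);print(P,T.as_matrix().round(2));move(P,T)
E
```

```text
[ 0.50765629 -0.03501309  0.30385867] [[ 0.17  0.85  0.49]
 [ 0.99 -0.15 -0.09]
 [-0.    0.5  -0.87]]
xyz [25.21  0.15 -0.05] dr [-4.89 -0.56  2.34]
```

Request:
{"method": "send_rows", "body": {"dr": [[-0.6,-0.07,0.3],[-1.2,-0.14,0.6],[-1.8,-0.21,0.9],[-2.5,-0.28,1.2],[-3.1,-0.35,1.5],[-3.7,-0.42,1.8],[-4.3,-0.5,2.1],[-4.89,-0.56,2.34]], "xyz": [[3,0,0],[6.5,0,0],[10,0,0],[13.5,0,0],[17,0.1,0],[20.5,0.1,0],[23.5,0.1,0],[25.2,0.15,0]], "jaw": [0,0,0,0,0,0,0,0]}}

```text
time_s: 4.25
eef_pos: [0.5047, -0.0319, 0.2973]
eef_rot: [0.192, 0.74, 0.622, 0.166]
wrist_force: [0.6, 0.5, -3.2]
opening: 0.181
grasp_force: 59.5
```

Run:
```python
from h import *
P,T=hold([.606,-.052,.131],-9.8,.05);move(P,T)
print([pose()[0].round(4).tolist() for _ in range(2)])
im,c=snap("wrist","w3"); print([pose()[0].round(4).tolist(),ctrl.get_obs()["q"].round(2)])
cv2.imwrite("pics/z3.png",cv2.resize(im[100:400,140:500],(720,600),interpolation=cv2.INTER_CUBIC))
```

```text
xyz [-0.25  0.63 -0.4 ] dr [-0.09 -0.05 -0.03]
[[0.5047, -0.0319, 0.2973], [0.5047, -0.0319, 0.2973]]
[[0.5037, -0.0302, 0.2963], array([-0.36, -0.37,  2.09,  0.12,  0.91, -0.23])]
```

View pics/z3.png

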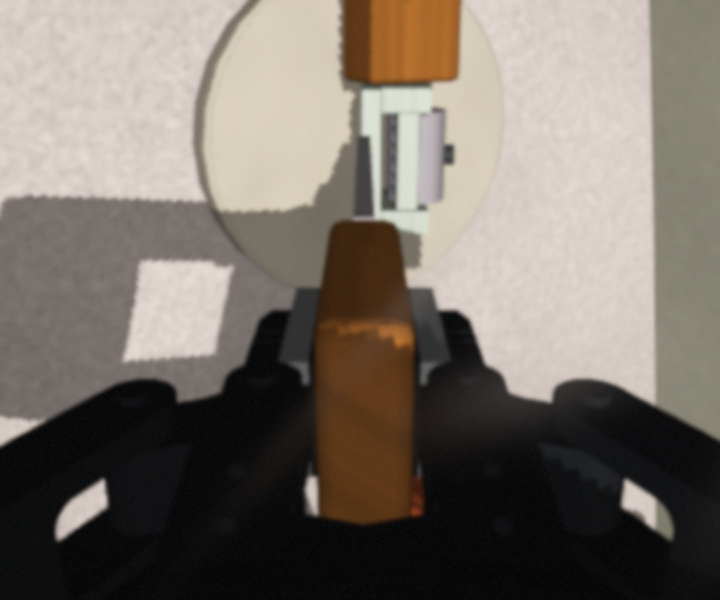

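Run:
```python
from h import *
c=ctrl.calibration("wrist");p,r=pose();print(p, np.array(c["camera_matrix"])[0,0])
P,T=hold([.606,-.052,.131],-9.8,.05);move(P,T)
def tl(uvz,z):
    o,d=ray(c,[(140+x/2,100+y/2) for x,y in uvz]);o=r.inv().apply(o-p);d=r.inv().apply(d);return ((o+d*((z-o[2])/d[:,2])[:,None])*1000).round(1)
print("tip",tl([(355,135),(372,135)],.1496))
pts=[(383,115),(397,115),(383,208),(397,208),(360,88),(360,215),(418,115),(431,88),(427,232)]
for z in(.19,.2): print(tl(pts,z))
M=np.array([.606,-.052,.131]);Q=lambda x,y,z:M+T.as_matrix()[:,1]*x+T.as_matrix()[:,0]*y-T.as_matrix()[:,2]*z
pr=proj(c,[Q(-.0025,-.023,.012),Q(-.0025,.023,.012),Q(.005,-.023,0),Q(.005,.023,0)]);print((pr-[140,100])*2)
print("fdiff",r.inv().apply(M-p))
im=cv2.imread("pics/w3.png",0)
for y in(145,160,170,180,190,200):print(y,im[y,314:362:1].tolist())
```

```text
[ 0.50373811 -0.03024622  0.296303  ] 353.8810763988232
xyz [-0.4   0.78 -0.43] dr [-0.09 -0.07 -0.03]
tip [[ 21.1  -3.5 149.6]
 [ 21.1   3.1 149.6]]
[[ 23.4   8.4 190. ]
 [ 23.4  14.7 190. ]
 [-19.4   8.7 190. ]
 [-19.4  15.2 190. ]
 [ 35.3  -1.7 190. ]
 [-22.7  -1.8 190. ]
 [ 23.4  24.  190. ]
 [ 35.3  29.5 190. ]
 [-31.   29.2 190. ]]
[[ 22.    8.7 200. ]
 [ 22.   15.1 200. ]
 [-22.1   9.  200. ]
 [-22.1  15.6 200. ]
 [ 34.3  -1.8 200. ]
 [-25.6  -1.9 200. ]
 [ 22.   24.8 200. ]
 [ 34.3  30.4 200. ]
 [-34.   30.1 200. ]]
[[379.67350591 230.95782736]
 [379.85206843 130.06077518]
 [395.33698929 223.60939624]
 [396.06761966 126.08661698]]
fdiff [-0.00540673  0.00962993  0.19527886]
145 [165, 151, 132, 119, 114, 116, 133, 165, 184, 191, 193, 192, 189, 187, 189, 185, 183, 195, 205, 211, 213, 212, 210, 210, 210, 210, 211, 211, 212, 213, 211, 210, 209, 208, 210, 212, 214, 214, 213, 213, 210, 203, 202, 205, 207, 207, 207, 208]
160 [176, 143, 122, 113, 113, 123, 155, 194, 214, 221, 222, 221, 222, 222, 219, 204, 168, 128, 109, 94, 89, 95, 101, 103, 128, 179, 210, 220, 223, 223, 223, 223, 22
[... 310 characters left out ...]
43]
180 [113, 112, 110, 101, 85, 73, 67, 66, 66, 70, 93, 143, 191, 215, 219, 203, 164, 123, 105, 92, 87, 90, 90, 101, 144, 192, 214, 221, 221, 221, 221, 221, 220, 217, 209, 195, 190, 188, 189, 186, 184, 182, 177, 170, 162, 151, 133, 106]
190 [111, 110, 105, 90, 77, 70, 68, 68, 67, 68, 73, 108, 164, 203, 215, 203, 164, 125, 105, 94, 91, 98, 101, 114, 155, 196, 214, 220, 220, 219, 220, 220, 220, 215, 203, 193, 190, 188, 187, 185, 183, 180, 176, 168, 158, 148, 142, 157]
200 [109, 107, 97, 84, 72, 68, 67, 67, 68, 67, 69, 85, 133, 186, 209, 195, 148, 99, 78, 76, 80, 86, 90, 115, 165, 202, 216, 220, 219, 218, 219, 220, 219, 211, 194, 184, 183, 184, 184, 184, 185, 182, 177, 173, 169, 169, 177, 189]
```

The zoomed picture shows the dark slot mouth at (383–397, 115–208), the blade tip at (363,135), and the bar cylinder at (430,155). The arm hadn't settled yet, so I'll hold, then measure again.

Request:
{"method": "send_rows", "body": {"dr": [[0,0,0],[0,0,0],[0,0,0],[0,0,0],[0,0,0],[0,0,0],[0,0,0],[0,0,0]], "xyz": [[0,0,0],[0,0,0],[0,0,0],[0,0,0],[0,0,0],[0,0,0],[0,0,0],[0,0,0]], "jaw": [0,0,0,0,0,0,0,0]}}

```text
time_s: 5.3
eef_pos: [0.5058, -0.0336, 0.2983]
eef_rot: [0.193, 0.74, 0.622, 0.166]
wrist_force: [-0.3, -0.4, -2.3]
opening: 0.181
grasp_force: 59.5
```

Run:
```python
from h import *
c=ctrl.calibration("wrist");p,r=pose()
im,_=snap("wrist","w4");print(p,pose()[0])
P,T=hold([.606,-.052,.131],-9.8,.05);move(P,T)
g=cv2.imread("pics/w4.png",0)
def tl(uv,z):
    o,d=ray(c,uv);o=r.inv().apply(o-p);d=r.inv().apply(d);return ((o+d*((z-o[2])/d[:,2])[:,None])*1000).round(1)
for y in(160,170,180,190,200):print(y,g[y,310:350].tolist())
for x in(320,322,334,335,345):print(x,g[135:225,x].tolist())
cv2.imwrite("pics/z4.png",cv2.resize(im[120:240,250:410],(800,600),interpolation=cv2.INTER_CUBIC))
M=np.array([.606,-.052,.131]);Q=lambda x,y,z:M+T.as_matrix()[:,1]*x+T.as_matrix()[:,0]*y-T.as_matrix()[:,2]*z
print(proj(c,[Q(-.0025,-.023,.012),Q(-.0025,.023,.012),Q(.005,-.023,0),Q(.005,.023,0)]))
```

```text
[ 0.50577274 -0.03360104  0.29831911] [ 0.50575567 -0.03356164  0.29829004]
xyz [-0.11  0.46 -0.38] dr [-0.09 -0.05 -0.03]
160 [206, 196, 168, 133, 116, 112, 113, 127, 162, 199, 216, 222, 222, 221, 221, 222, 218, 203, 163, 124, 107, 94, 88, 93, 98, 103, 132, 183, 211, 221, 222, 223, 223, 223, 223, 221, 212, 193, 185, 187]
170 [194, 179, 157, 134, 117, 114, 112, 107, 93, 76, 70, 68, 68, 76, 120, 179, 209, 199, 161, 122, 107, 94, 86, 90, 92, 101, 139, 188, 213, 221, 222, 222, 222, 222, 222, 218, 208, 189, 182, 187]
180 [111, 112, 111, 113, 111, 112, 108, 98, 84, 71, 68, 67, 67, 70, 93, 144, 188, 193, 160, 122, 106, 94, 91, 94, 96, 103, 143, 190, 214, 221, 221, 222, 222, 221, 221, 217, 210, 200, 192, 190]
190 [110, 110, 111, 110, 110, 110, 105, 91, 77, 70, 67, 68, 67, 67, 74, 115, 167, 185, 161, 126, 106, 92, 88, 91, 99, 116, 161, 200, 215, 220, 221, 220, 220, 221, 220, 215, 204, 192, 190, 188]
200 [110, 110, 111, 111, 111, 107, 98, 85, 71, 69, 67, 67, 67, 67, 70, 85, 122, 150, 135, 100, 79, 76, 75, 70, 70, 106, 164, 201, 215, 220, 220, 219, 220, 220, 219, 211, 187, 164, 159, 159]
320 [
[... 1490 characters left out ...]
124, 124, 119, 113, 106, 106, 115, 145, 185, 207, 214, 214, 214, 205, 179, 122, 70, 48, 47, 46, 46, 44, 47, 46, 46, 45, 45, 45, 46]
345 [122, 119, 115, 100, 82, 74, 99, 153, 201, 218, 220, 220, 219, 219, 220, 219, 220, 220, 218, 212, 211, 218, 222, 222, 222, 221, 222, 220, 221, 220, 220, 220, 219, 220, 219, 218, 219, 218, 218, 218, 217, 218, 218, 218, 218, 217, 217, 217, 217, 217, 218, 217, 217, 217, 216, 215, 214, 215, 214, 214, 213, 211, 212, 212, 212, 211, 206, 198, 187, 188, 205, 214, 215, 217, 216, 216, 216, 215, 213, 200, 172, 135, 115, 112, 113, 111, 112, 112, 112, 112]
[[326.31181868 211.74212137]
 [326.31647908 161.12173413]
 [334.27880202 208.17175974]
 [334.56976726 159.24833146]]
```

View pics/z4.png

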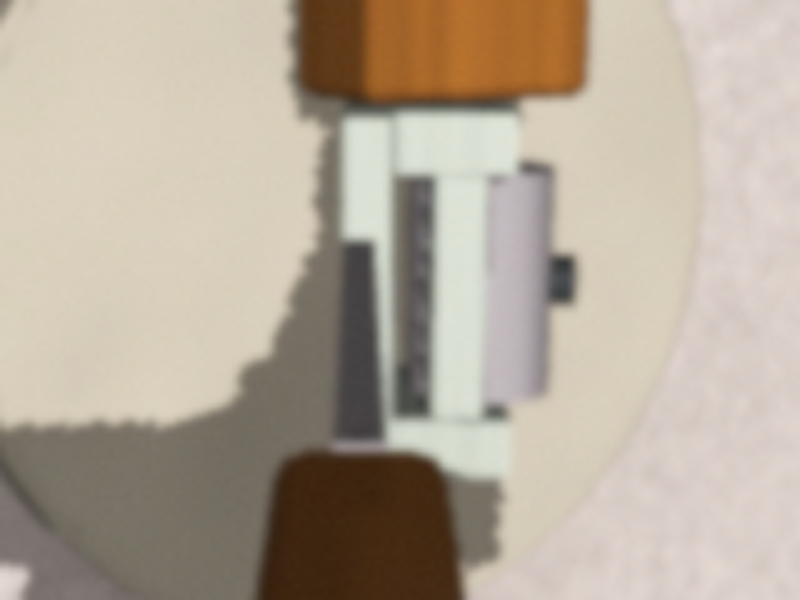

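The zoomed view is 5x, with its origin at raw (250,120). It shows the blade tip at raw (321,168), and the slot between the bed edge at column 328.0 and the upper wall at column 336.4. The slot spans rows 155–203. Next I'll compute the shift of the mouth relative to the tip.

Run:
```python
from h import *
c=ctrl.calibration("wrist");p,r=pose()
def tl(uv,z):
    o,d=ray(c,uv);o=r.inv().apply(o-p);d=r.inv().apply(d);return ((o+d*((z-o[2])/d[:,2])[:,None])*1000).round(1)
W=lambda q:p+r.apply(np.array(q))
print("tip proj",proj(c,[W([.02,0,.1496]),W([-.02,0,.035]),W([.02,0,.035])]))
print("tip",tl([(318.4,169),(324.3,169)],.1496))
for z in(.19,.196,.202): print(z,"wall",tl([(336.5,154.8),(336.2,203)],z),"bed",tl([(328,165)],z-.012))
print("M",r.inv().apply(np.array([.606,-.052,.131])-p))
print("arm end corners top", plane(c,[(250+362/5,120+95/5),(250+585/5,120+88/5)],.126))
t=ctrl.calibration("top");print(plane(t,[(265+280/4.1667,140+113/4.1667),(265+270/4.1667,140+182/4.1667)],.126))
o,d=ray(c,[(335.5,178.9)]);k=.1306;print("mouth world at z",o+d*((k-o[2])/d[:,2])[:,None])
```

```text
tip proj [[321.92970556 168.81870859]
 [321.88022703 286.88571071]
 [321.85265301 209.67678676]]
tip [[ 19.9  -2.8 149.6]
 [ 19.9   1.8 149.6]]
0.19 wall [[ 25.8  12.9 190. ]
 [-18.5  13.1 190. ]] bed [[ 18.5   5.2 178. ]]
0.196 wall [[ 25.   13.1 196. ]
 [-20.1  13.3 196. ]] bed [[ 17.6   5.3 184. ]]
0.202 wall [[ 24.2  13.4 202. ]
 [-21.7  13.6 202. ]] bed [[ 16.7   5.4 190. ]]
M [-0.00203487  0.00649243  0.19577682]
arm end corners top [[ 0.60900646 -0.01092316  0.126     ]
 [ 0.6577664  -0.02002644  0.126     ]]
[[ 0.65729455 -0.02228395  0.126     ]
 [ 0.60604518 -0.01423066  0.126     ]]
mouth world at z [[ 0.61384787 -0.04914627  0.1306    ]]
```

Request:
{"method": "send_rows", "body": {"dr": [[-0.09,-0.05,-0.03],[-0.09,-0.05,-0.03],[-0.09,-0.05,-0.03],[-0.09,-0.05,-0.03],[-0.09,-0.05,-0.03],[-0.09,-0.05,-0.03],[-0.09,-0.05,-0.03],[-0.09,-0.05,-0.03]], "xyz": [[0.15,0.4,0],[0.3,0.74,0.5],[0.3,0.74,1.5],[0.3,0.74,2.5],[0.3,0.74,2.8],[0.3,0.74,2.8],[0.3,0.74,2.8],[0.3,0.74,2.8]], "jaw": [0,0,0,0,0,0,0,0]}}

```text
time_s: 6.35
eef_pos: [0.5263, -0.0341, 0.278]
eef_rot: [0.198, 0.739, 0.622, 0.167]
wrist_force: [-0.5, -0.8, -2.8]
opening: 0.18
grasp_force: 59.4
```

Run:
```python
from h import *
c=ctrl.calibration("wrist");p,r=pose()
im,_=snap("wrist","w5");print(p,pose()[0],ctrl.get_obs()["wrist_force"])
P,T=hold([.606,-.052,.131],-9.8,.05);print((r.inv()*T).as_rotvec()/np.radians(6))
cv2.imwrite("pics/z5.png",cv2.resize(im[120:240,250:410],(800,600),interpolation=cv2.INTER_CUBIC))
g=cv2.imread("pics/w5.png",0)
for y in(140,150,160,170,180,190,200):print(y,g[y,310:350].tolist())
for x in(320,323,334,345):print(x,g[120:210,x].tolist())
```

```text
[ 0.52632835 -0.03405725  0.27800262] [ 0.52629033 -0.03403474  0.27794736] [-0.25308638 -0.5195251  -1.86126877]
[0.00619007 0.00569731 0.00273873]
140 [70, 82, 98, 109, 113, 112, 113, 112, 112, 109, 110, 112, 115, 118, 119, 116, 115, 114, 113, 117, 121, 125, 126, 126, 124, 122, 123, 121, 122, 120, 119, 117, 117, 117, 118, 119, 119, 119, 116, 116]
150 [206, 205, 204, 203, 204, 201, 193, 184, 195, 211, 216, 220, 221, 221, 220, 219, 219, 220, 220, 220, 221, 222, 222, 221, 218, 218, 218, 219, 221, 223, 222, 222, 222, 224, 216, 201, 199, 203, 207, 208]
160 [223, 223, 222, 221, 221, 219, 208, 189, 189, 199, 204, 206, 206, 206, 203, 201, 204, 206, 209, 212, 217, 221, 221, 220, 219, 219, 217, 218, 219, 220, 219, 217, 216, 214, 196, 156, 117, 103, 103, 105]
170 [222, 222, 222, 221, 217, 203, 177, 133, 90, 73, 68, 67, 66, 67, 70, 80, 119, 175, 208, 220, 222, 223, 223, 223, 223, 223, 221, 208, 188, 180, 188, 189, 190, 187, 186, 184, 180, 174, 168, 158]
180 [220, 214, 196, 163, 132, 118, 108, 85, 71, 67, 68, 68, 68, 67, 70, 79, 120, 179, 211, 219, 222, 222, 222, 222, 222, 221, 217, 205, 188, 1
[... 1467 characters left out ...]
9, 216, 217, 222, 224, 224, 224, 224, 223, 223, 223, 223, 223, 223, 222, 223, 223, 222, 222, 221, 222, 222, 223, 222, 222, 223, 223, 222, 221, 221, 221, 221, 221, 222, 221, 223, 221, 222, 221, 221, 221, 221, 221, 221, 221, 222, 220, 220, 218, 206]
345 [118, 119, 118, 120, 120, 118, 120, 118, 119, 120, 119, 118, 119, 119, 119, 120, 118, 120, 119, 120, 119, 115, 106, 93, 94, 107, 115, 128, 157, 184, 201, 212, 216, 217, 215, 214, 210, 193, 162, 148, 156, 169, 179, 182, 183, 183, 184, 184, 183, 183, 184, 183, 182, 183, 184, 184, 182, 183, 183, 184, 184, 184, 183, 184, 182, 183, 183, 183, 182, 183, 182, 183, 182, 183, 182, 182, 182, 181, 181, 181, 182, 182, 181, 181, 182, 181, 181, 181, 181, 184]
```

View pics/z5.png

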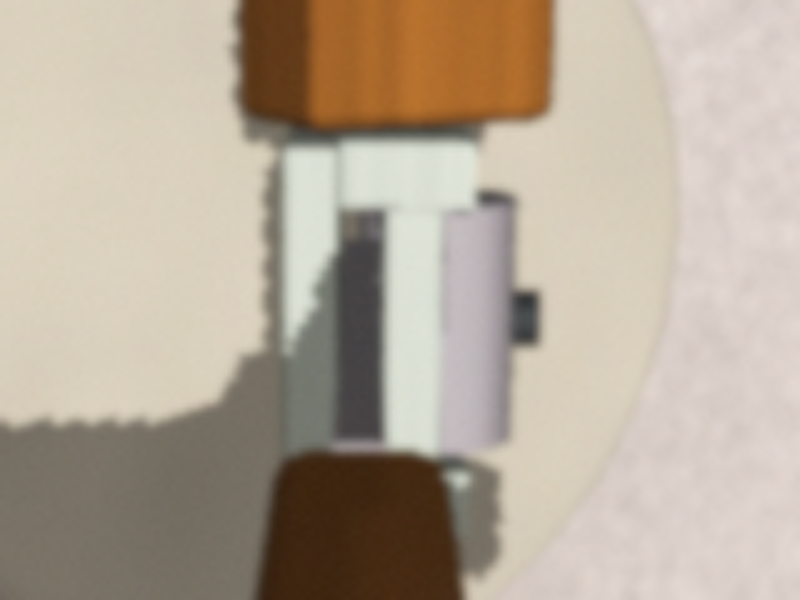

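Run:
```python
from h import *
c=ctrl.calibration("wrist");p,r=pose()
def tl(uv,z):
    o,d=ray(c,uv);o=r.inv().apply(o-p);d=r.inv().apply(d);return ((o+d*((z-o[2])/d[:,2])[:,None])*1000).round(1)
print("tip",tl([(318.4,168),(324.3,168)],.1496),"bed",tl([(317.4,175),(317.7,190)],.158),"wall",tl([(326.6,161.5),(326.7,190)],.17))
```

```text
tip [[ 20.7  -2.8 149.6]
 [ 20.7   1.8 149.6]] bed [[ 13.6  -3.7 158. ]
 [  1.1  -3.5 158. ]] wall [[ 22.8   3.9 170. ]
 [ -1.6   4.  170. ]]
```

Request:
{"method": "send_rows", "body": {"dr": [[0,0,0],[0,0,0],[0,0,0],[0,0,0],[0,0,0],[0,0,0],[0,0,0],[0,0,0]], "xyz": [[-0.05,0,0.5],[-0.05,0,1],[-0.05,0,1.5],[-0.05,0,2],[-0.05,0,2.5],[-0.05,0,3.0],[-0.05,0,3.5],[-0.05,0,3.5]], "jaw": [0,0,0,0,0,0,0,0]}}

```text
time_s: 7.4
eef_pos: [0.5433, -0.0375, 0.2467]
eef_rot: [0.198, 0.739, 0.622, 0.166]
wrist_force: [0.1, 0.2, -2.6]
opening: 0.177
grasp_force: 59.5
```

```bash
cat > st.py <<'E'
from h import *
P0=np.array([.52633,-.03406,.278]);T=tool(-9.8,30);p,r=pose();o=ctrl.get_obs()
d=T.inv().apply(p-P0)*1000
print("t",o["time_s"],"travel xyz mm",d.round(2),"s",round(20.5-d[2],1),"rot err deg",np.degrees((T.inv()*r).as_rotvec()).round(2),"F tool",T.inv().apply(o["wrist_force"]).round(1),"open",o["opening"],"tau",T.inv().apply(o["torque"]).round(2))
E
python3 st.py
```

```text
t 7.4 travel xyz mm [-0.46 -0.62 35.72] s -15.2 rot err deg [ 0.05 -0.02 -0.01] F tool [ 0.2 -1.3  2.3] open 0.1766276076124585 tau [ 0.56 -0.   -0.05]
```

Request:
{"method": "send_rows", "body": {"dr": [[0,0,0],[0,0,0],[0,0,0],[0,0,0],[0,0,0],[0,0,0],[0,0,0],[0,0,0]], "xyz": [[0,0,0.4],[0,0,0.8],[0,0,1.2],[0,0,1.7],[0,0,2.2],[0,0,2.7],[0,0,3.2],[0,0,3.5]], "jaw": [0,0,0,0,0,0,0,0]}}

```text
time_s: 8.4
eef_pos: [0.5606, -0.0405, 0.2165]
eef_rot: [0.198, 0.739, 0.622, 0.166]
wrist_force: [-3.2, 1.7, -1.9]
opening: 0.182
grasp_force: 59.8
```

```bash
python3 st.py
```

```text
t 8.4 travel xyz mm [-0.46 -0.56 70.73] s -50.2 rot err deg [ 0.04 -0.02 -0.01] F tool [ 1.1 -3.9 -0.1] open 0.1821729608759895 tau [ 1.05 -0.02  0.11]
```

Request:
{"method": "send_rows", "body": {"dr": [[0,0,0],[0,0,0],[0,0,0],[0,0,0],[0,0,0],[0,0,0],[0,0,0],[0,0,0]], "xyz": [[0,0,0.3],[0,0,0.6],[0,0,0.9],[0,0,1.1],[0,0,1.2],[0,0,1.3],[0,0,1.4],[0,0,1.4]], "jaw": [0,0,0,0,0,0,0,0]}}

```text
time_s: 9.4
eef_pos: [0.5674, -0.0416, 0.2046]
eef_rot: [0.198, 0.739, 0.622, 0.166]
wrist_force: [-1.4, -0.1, -3.6]
opening: 0.177
grasp_force: 59.6
```

```bash
python3 st.py
```

```text
t 9.4 travel xyz mm [-0.45 -0.52 84.45] s -64.0 rot err deg [ 0.03 -0.02 -0.01] F tool [-0.4 -3.   2.4] open 0.1769451950686313 tau [1.17 0.04 0.05]
```

Request:
{"method": "send_rows", "body": {"dr": [[0,0,0],[0,0,0],[0,0,0],[0,0,0],[0,0,0],[0,0,0],[0,0,0],[0,0,0]], "xyz": [[0,0,0.05],[0,0,0.1],[0,0,0.15],[0,0,0.2],[0,0,0.25],[0,0,0.3],[0,0,0.3],[0,0,0.3]], "jaw": [0,0,0,0,0,0,0,0]}}

```text
time_s: 10.4
eef_pos: [0.5689, -0.0419, 0.2021]
eef_rot: [0.198, 0.739, 0.622, 0.166]
wrist_force: [-3.6, 0.7, -4.0]
opening: 0.181
grasp_force: 59.6
```

```bash
python3 st.py
```

```text
t 10.4 travel xyz mm [-0.49 -0.42 87.37] s -66.9 rot err deg [ 0.01 -0.03 -0.02] F tool [ 0.1 -5.1  1.6] open 0.18127575050975678 tau [ 1.4  -0.02  0.05]
```

Request:
{"method": "send_rows", "body": {"dr": [[0,0,0],[0,0,0],[0,0,0],[0,0,0],[0,0,0],[0,0,0],[0,0,0],[0,0,0]], "xyz": [[0,0,0.05],[0,0,0.1],[0,0,0.15],[0,0,0.2],[0,0,0.2],[0,0,0.2],[0,0,0.2],[0,0,0.2]], "jaw": [0,0,0,0,0,0,0,0]}}

```text
time_s: 11.4
eef_pos: [0.5699, -0.0421, 0.2004]
eef_rot: [0.198, 0.739, 0.622, 0.166]
wrist_force: [-3.4, 0.7, -4.4]
opening: 0.175
grasp_force: 59.5
```

```bash
python3 st.py
```

```text
t 11.4 travel xyz mm [-0.46 -0.42 89.36] s -68.9 rot err deg [ 0.01 -0.03 -0.02] F tool [ 0.1 -5.3  2.1] open 0.17451054008400063 tau [ 1.42 -0.02  0.02]
```

Request:
{"method": "send_rows", "body": {"dr": [[0,0,0],[0,0,0],[0,0,0],[0,0,0],[0,0,0],[0,0,0],[0,0,0],[0,0,0]], "xyz": [[0,0,0.05],[0,0,0.1],[0,0,0.15],[0,0,0.2],[0,0,0.2],[0,0,0.2],[0,0,0.2],[0,0,0.2]], "jaw": [0,0,0,0,0,0,0,0]}}

```text
time_s: 12.4
eef_pos: [0.5709, -0.0423, 0.1987]
eef_rot: [0.198, 0.739, 0.622, 0.166]
wrist_force: [-3.7, 0.4, -3.8]
opening: 0.178
grasp_force: 59.6
```

```bash
python3 st.py
```

```text
t 12.4 travel xyz mm [-0.48 -0.37 91.35] s -70.9 rot err deg [ 0.01 -0.03 -0.01] F tool [-0.2 -5.1  1.4] open 0.17846675600491785 tau [1.45 0.   0.06]
```

Request:
{"method": "send_rows", "body": {"dr": [[0,0,0],[0,0,0],[0,0,0],[0,0,0],[0,0,0],[0,0,0],[0,0,0],[0,0,0]], "xyz": [[0,0,0.05],[0,0,0.1],[0,0,0.15],[0,0,0.2],[0,0,0.2],[0,0,0.2],[0,0,0.2],[0,0,0.2]], "jaw": [0,0,0,0,0,0,0,0]}}

```text
time_s: 13.4
eef_pos: [0.5719, -0.0424, 0.197]
eef_rot: [0.198, 0.739, 0.622, 0.166]
wrist_force: [-3.7, 0.9, -4.2]
opening: 0.181
grasp_force: 59.6
```

```bash
python3 st.py
```

```text
t 13.4 travel xyz mm [-0.49 -0.39 93.36] s -72.9 rot err deg [ 0.01 -0.03 -0.02] F tool [ 0.3 -5.4  1.8] open 0.18084231991309177 tau [ 1.47 -0.02  0.06]
```

Request:
{"method": "send_rows", "body": {"dr": [[0,0,0],[0,0,0],[0,0,0],[0,0,0],[0,0,0],[0,0,0],[0,0,0],[0,0,0]], "xyz": [[0,0,0.05],[0,0,0.1],[0,0,0.15],[0,0,0.2],[0,0,0.2],[0,0,0.2],[0,0,0.2],[0,0,0.2]], "jaw": [0,0,0,0,0,0,0,0]}}

```text
time_s: 14.4
eef_pos: [0.5729, -0.0426, 0.1952]
eef_rot: [0.198, 0.739, 0.622, 0.166]
wrist_force: [-3.6, 1.1, -3.4]
opening: 0.178
grasp_force: 59.6
```

```bash
python3 st.py
```

```text
t 14.4 travel xyz mm [-0.49 -0.37 95.34] s -74.8 rot err deg [ 0.01 -0.03 -0.02] F tool [ 0.5 -4.9  1.1] open 0.17849147331971268 tau [ 1.48 -0.02  0.05]
```

Request:
{"method": "send_rows", "body": {"dr": [[0,0,0],[0,0,0],[0,0,0],[0,0,0],[0,0,0],[0,0,0],[0,0,0],[0,0,0]], "xyz": [[0,0,0.05],[0,0,0.1],[0,0,0.15],[0,0,0.2],[0,0,0.2],[0,0,0.2],[0,0,0.2],[0,0,0.2]], "jaw": [0,0,0,0,0,0,0,0]}}

```text
time_s: 15.4
eef_pos: [0.5739, -0.0428, 0.1935]
eef_rot: [0.198, 0.739, 0.622, 0.166]
wrist_force: [-3.3, 0.1, -4.3]
opening: 0.177
grasp_force: 59.6
```

```bash
python3 st.py
```

```text
t 15.4 travel xyz mm [-0.49 -0.38 97.35] s -76.8 rot err deg [ 0.01 -0.03 -0.01] F tool [-0.4 -5.   2. ] open 0.17696397061943403 tau [ 1.46 -0.01  0.  ]
```

Request:
{"method": "send_rows", "body": {"dr": [[0,0,0],[0,0,0],[0,0,0],[0,0,0],[0,0,0],[0,0,0],[0,0,0],[0,0,0]], "xyz": [[0,0,0.05],[0,0,0.1],[0,0,0.15],[0,0,0.2],[0,0,0.2],[0,0,0.2],[0,0,0.2],[0,0,0.2]], "jaw": [0,0,0,0,0,0,0,0]}}

```text
time_s: 16.4
eef_pos: [0.5749, -0.043, 0.1918]
eef_rot: [0.198, 0.739, 0.622, 0.166]
wrist_force: [-3.6, 1.9, -4.3]
opening: 0.179
grasp_force: 59.6
```

```bash
python3 st.py
```

```text
t 16.4 travel xyz mm [-0.5  -0.38 99.35] s -78.8 rot err deg [ 0.01 -0.03 -0.02] F tool [ 1.2 -5.5  1.8] open 0.17863206518499133 tau [ 1.48 -0.03  0.09]
```

Request:
{"method": "send_rows", "body": {"dr": [[0,0,0],[0,0,0],[0,0,0],[0,0,0],[0,0,0],[0,0,0],[0,0,0],[0,0,0]], "xyz": [[0,0,0.05],[0,0,0.1],[0,0,0.15],[0,0,0.2],[0,0,0.2],[0,0,0.2],[0,0,0.2],[0,0,0.2]], "jaw": [0,0,0,0,0,0,0,0]}}

```text
time_s: 17.4
eef_pos: [0.5761, -0.0431, 0.191]
eef_rot: [0.199, 0.739, 0.622, 0.167]
wrist_force: [-9.1, 1.9, 3.6]
opening: 0.178
grasp_force: 60.9
```

```bash
python3 st.py
```

```text
t 17.4 travel xyz mm [ -0.46   0.32 100.66] s -80.2 rot err deg [-0.05 -0.03 -0.04] F tool [ 0.3 -6.2 -7.8] open 0.17842700600358788 tau [ 1.82 -0.04  0.02]
```

Contact registers at about 10 N along the blade. I'll release and retreat along the tool axis.

Request:
{"method": "send_rows", "body": {"dr": [[0,0,0],[0,0,0],[0,0,0],[0,0,0],[0,0,0],[0,0,0],[0,0,0],[0,0,0]], "xyz": [[0,0,0],[0,0,0],[0,0,0],[0,0,0],[0,0,-0.5],[0,0,-3],[0,0,-7],[0,0,-11]], "jaw": [40,70,70,70,70,70,70,70]}}

```text
time_s: 18.4
eef_pos: [0.5209, -0.0335, 0.2864]
eef_rot: [0.198, 0.739, 0.622, 0.166]
wrist_force: [-0.3, -0.6, 1.1]
opening: 0.699
grasp_force: 0.0
```

Run:
```python
from h import *
c=ctrl.calibration("wrist");im,_=snap("wrist","w6");s,cs=snap("side","s6")
x,y=map(int,proj(cs,[[.6,-.05,.15]])[0])
cv2.imwrite("pics/z6.png",np.hstack([cv2.resize(im,(480,300)),cv2.resize(s[y-60:y+60,x-60:x+60],(300,300),interpolation=cv2.INTER_CUBIC)]))
# knob target from revised jigger origin
print(pose()[0],ctrl.get_obs()["opening"])
Pk=np.array([.6464,.0658,.153]);print(proj(c,[Pk,[.6464,.0658,.167]]))
move([.645,.066,.25],tool(73.7))
```

```text
[ 0.52257871 -0.03393826  0.29071289] 0.6977784252088328
[[355.6417942   36.71499241]
 [366.67700563  33.56185754]]
xyz [11.94  6.88  8.75] dr [  4.13   3.71 -13.55]
```

View pics/z6.png

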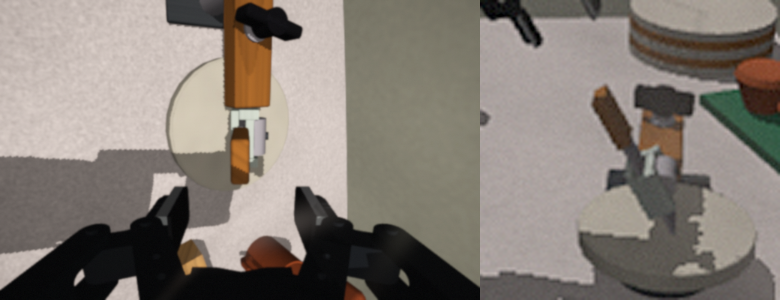

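The wrist view shows the gauge standing in the slot and the knob wing at raw (316,13)–(400,47). The side view shows the gauge leaning, with its tip on the bat. Next I'll go above the knob.

Request:
{"method": "send_rows", "body": {"dr": [[0.5,0.45,-1.7],[1.0,0.9,-3.4],[1.55,1.4,-5.1],[2.1,1.85,-6.8],[2.6,2.3,-8.5],[3.1,2.8,-10.2],[3.6,3.25,-11.9],[4.13,3.71,-13.55]], "xyz": [[2,1,0],[4,2,1],[6,3,2],[8,4.5,3],[10,6,4.5],[11.9,7,6],[11.9,7.9,7],[11.9,7.9,7]], "jaw": [70,70,70,70,70,70,70,70]}}

```text
time_s: 19.5
eef_pos: [0.6442, 0.0659, 0.2622]
eef_rot: [-0.001, 0.155, 0.988, 0.004]
wrist_force: [0.2, 0.5, -0.1]
opening: 0.702
grasp_force: 0.0
```

Request:
{"method": "send_rows", "body": {"dr": [[0,0,0],[0,0,0],[0,0,0],[0,0,0],[0,0,0],[0,0,0],[0,0,0],[0,0,0]], "xyz": [[0,0,0],[0,0,0],[0,0,0],[0,0,0],[0,0,0],[0,0,0],[0,0,0],[0,0,0]], "jaw": [70,70,70,70,70,70,70,70]}}

```text
time_s: 20.5
eef_pos: [0.6439, 0.066, 0.2641]
eef_rot: [0.001, 0.157, 0.988, 0.005]
wrist_force: [-0.7, -0.1, -0.0]
opening: 0.701
grasp_force: 0.0
```

Run:
```python
from h import *
c=ctrl.calibration("wrist");p,r=pose();im,_=snap("wrist","w7")
print(p,ctrl.get_obs()["q"].round(2));move([.645,.066,.25],tool(73.7))
g=im.max(2).astype(int);m=((g<70)).astype(np.uint8)
x,y=map(int,proj(c,[[.645,.066,.167]])[0]);print(x,y)
n,l,st,ce=cv2.connectedComponentsWithStats(m)
for i in range(1,n):
    if st[i,4]>150: print(st[i],ce[i].round(1))
```

```text
[0.64385268 0.06596455 0.26413743] [-0.09  0.33  1.4   0.01  1.41 -1.34]
xyz [-0.11  0.02  1.41] dr [ 0.09 -0.   -0.3 ]
320 214
[  47  138  144   74 4372] [125.1 181.2]
[ 309  163   38  102 2545] [327.6 212.7]
[201 180  16  48 266] [208.8 204.4]
[    0   183   640   217 46518] [325.5 348.8]
[ 554  240   67   70 1522] [580.5 274.1]
[   0  298   49   58 1324] [ 22.1 324.8]
```

View pics/w7.png

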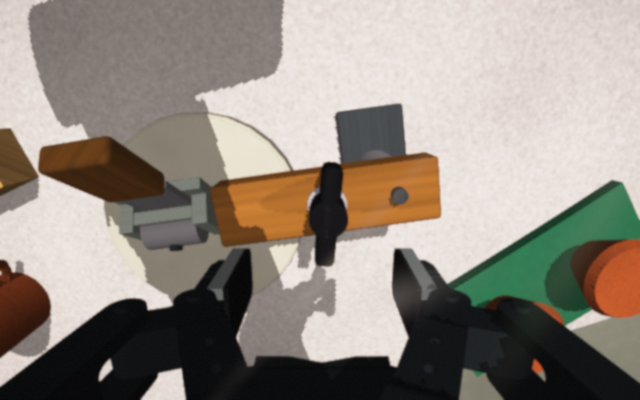

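The wrist view from above shows the knob wing running from (331,165) to (324,264), centred at about (327.5,213).

Run:
```python
from h import *
c=ctrl.calibration("wrist");p,r=pose()
g=cv2.imread("pics/w7.png").max(2).astype(int);m=(g<70)
for y in(170,180,190,200,225,235,245,255):
    x=np.where(m[y,300:355])[0]+300;print(y,x.min(),x.max())
a=plane(c,[(331.5,166),(324.5,264)],.165);d=a[0]-a[1];print(a,a.mean(0),np.degrees(np.arctan2(d[1],d[0])),np.linalg.norm(d))
b=plane(c,[(328,213)],.16);print(b)
yaw=np.degrees(np.arctan2(d[1],d[0]))%180-90;print(yaw)
```

```text
170 321 341
180 320 341
190 320 340
200 313 341
225 310 345
235 316 338
245 315 334
255 316 332
[[0.61729538 0.08231102 0.165     ]
 [0.68015901 0.05718986 0.165     ]] [0.64872719 0.06975044 0.165     ] 158.21768264090642 0.06769718101117086
[[0.64768377 0.07031655 0.16      ]]
68.21768264090642
```

Run:
```python
from h import *
move([.649,.0693,.155],tool(69))
```

```text
xyz [-0.39  0.37 10.92] dr [ 0.09 -0.01  0.48]
```

Request:
{"method": "send_rows", "body": {"dr": [[0.09,0,0.48],[0.09,0,0.48],[0.09,0,0.48],[0.09,0,0.48],[0.09,0,0.48],[0.09,0,0.48],[0.09,0,0.48],[0.09,0,0.48]], "xyz": [[-0.4,0.4,4],[-0.4,0.4,8],[-0.4,0.4,10.9],[-0.4,0.4,10.9],[-0.4,0.4,10.9],[-0.4,0.4,10.9],[-0.4,0.4,10.9],[-0.4,0.4,10.9]], "jaw": [70,70,70,70,70,70,70,70]}}

```text
time_s: 21.55
eef_pos: [0.6495, 0.0695, 0.1559]
eef_rot: [0.0, 0.182, 0.983, 0.0]
wrist_force: [0.1, 0.0, 0.1]
opening: 0.701
grasp_force: 0.0
```

Run:
```python
from h import *
move([.649,.0693,.155],tool(69));print(ctrl.get_obs()["wrist_force"])
```

```text
xyz [ 0.04 -0.04  0.09] dr [0.01 0.   0.  ]
[0.06827278 0.00873525 0.07909283]
```

Request:
{"method": "send_rows", "body": {"dr": [[0,0,0],[0,0,0],[0,0,0],[0,0,0],[0,0,0],[0,0,0],[0,0,0],[0,0,0]], "xyz": [[0,0,0],[0,0,0],[0,0,0],[0,0,0],[0,0,0],[0,0,0],[0,0,0],[0,0,0]], "jaw": [40,0,0,0,0,0,0,0]}}

```text
time_s: 22.55
eef_pos: [0.6492, 0.0696, 0.1553]
eef_rot: [-0.0, 0.182, 0.983, 0.0]
wrist_force: [-0.8, 0.5, 2.1]
opening: 0.153
grasp_force: 58.6
```

Run:
```python
from h import *
move([.649,.0693,.155],tool(69));o=ctrl.get_obs();print(o["wrist_force"],o["torque"],o["q"].round(2),o["opening"])
```

```text
xyz [ 0.01 -0.04  0.03] dr [ 0.   -0.01  0.  ]
[-0.75128841  0.51434682  2.09865359] [ 0.11740707  0.21254793 -0.1297051 ] [-0.07  0.44  1.47  0.    1.23 -1.28] 0.15279890771343418
```

Request:
{"method": "send_rows", "body": {"dr": [[0,0,1.0],[0,0,2.2],[0,0,3.4],[0,0,4.6],[0,0,5.8],[0,0,7.0],[0,0,8.2],[0,0,9.4]], "xyz": [[0,0,0],[0,0,0],[0,0,0],[0,0,0],[0,0,0],[0,0,0],[0,0,0],[0,0,0]], "jaw": [0,0,0,0,0,0,0,0]}}

```text
time_s: 23.55
eef_pos: [0.6499, 0.0702, 0.1553]
eef_rot: [0.0, 0.627, 0.779, 0.001]
wrist_force: [2.5, 2.9, 0.3]
opening: 0.156
grasp_force: 58.1
```

Run:
```python
from h import *
move([.649,.0693,.155],tool(69));o=ctrl.get_obs();print(o["wrist_force"],o["torque"],o["q"].round(2),o["opening"])
```

```text
xyz [-0.07 -0.1   0.03] dr [ 0.02 -0.   -9.43]
[2.50150503 2.93001468 0.33864241] [ 0.44200788 -0.34063913  0.14716148] [-0.07  0.44  1.47  0.    1.22 -0.29] 0.15635689027769747
```

Request:
{"method": "send_rows", "body": {"dr": [[0,0,0.3],[0,0,0.6],[0,0,0.9],[0,0,1.2],[0,0,1.5],[0,0,1.5],[0,0,1.5],[0,0,1.5]], "xyz": [[0,0,0],[0,0,0],[0,0,0],[0,0,0],[0,0,0],[0,0,0],[0,0,0],[0,0,0]], "jaw": [0,0,0,0,0,0,0,0]}}

```text
time_s: 24.55
eef_pos: [0.65, 0.0702, 0.1553]
eef_rot: [0.0, 0.684, 0.73, 0.001]
wrist_force: [4.5, 4.0, -1.7]
opening: 0.151
grasp_force: 59.0
```

Run:
```python
from h import *
move([.649,.0693,.155],tool(69));o=ctrl.get_obs();print(o["wrist_force"],o["torque"],o["opening"])
```

```text
xyz [-0.08 -0.1   0.03] dr [  0.02  -0.   -10.88]
[ 4.53700064  4.03632909 -1.67474242] [ 0.67524173 -0.62377192 -0.0328944 ] 0.15147727937015484
```

Request:
{"method": "send_rows", "body": {"dr": [[0,0,0.3],[0,0,0.6],[0,0,0.9],[0,0,1.2],[0,0,1.5],[0,0,1.5],[0,0,1.5],[0,0,1.5]], "xyz": [[0,0,0],[0,0,0],[0,0,0],[0,0,0],[0,0,0],[0,0,0],[0,0,0],[0,0,0]], "jaw": [0,0,0,0,0,0,0,0]}}

```text
time_s: 25.55
eef_pos: [0.65, 0.0696, 0.1555]
eef_rot: [0.001, 0.738, 0.675, 0.001]
wrist_force: [5.8, 0.3, -1.3]
opening: 0.153
grasp_force: 120.9
```

Run:
```python
from h import *
move([.649,.0693,.155],tool(69));o=ctrl.get_obs();print(o["wrist_force"],o["torque"],o["joint_efforts"][5],o["opening"])
```

```text
xyz [-0.03 -0.1   0.05] dr [ 1.000e-02  1.000e-02 -1.236e+01]
[ 5.76106268  0.33415507 -1.26889504] [ 0.1228478  -0.8561803   2.49579063] 2.5071027874946594 0.15259283562596523
```

The torque has jumped to 2.5 N·m, so the knob is at its stop. I'll release and rise.

Request:
{"method": "send_rows", "body": {"dr": [[0,0,-0.5],[0,0,-0.5],[0,0,-0.5],[0,0,-0.5],[0,0,-0.5],[0,0,-0.5],[0,0,-0.5],[0,0,-0.5]], "xyz": [[0,0,0],[0,0,0],[0,0,0],[0,0,0],[0,0,-1],[0,0,-4],[0,0,-8],[0,0,-13]], "jaw": [30,60,60,60,60,60,60,60]}}

```text
time_s: 26.55
eef_pos: [0.6487, 0.0695, 0.2862]
eef_rot: [-0.001, 0.722, 0.692, -0.0]
wrist_force: [0.3, -0.1, -0.6]
opening: 0.598
grasp_force: 0.0
```

Run:
```python
from h import *
im,c=snap("wrist","w8");s,cs=snap("side","s8")
x,y=map(int,proj(cs,[[.6,-.05,.15]])[0])
cv2.imwrite("pics/z8.png",np.hstack([cv2.resize(im,(480,300)),cv2.resize(s[y-60:y+60,x-60:x+60],(300,300),interpolation=cv2.INTER_CUBIC)]))
s6=cv2.imread("pics/s6.png");print(np.abs(s6.astype(int)-s)[y-30:y+60,x-40:x+30].mean(), pose()[0])
for a,n in((s6,"s6"),(s,"s8")):
    r=a.astype(int);m=((r[:,:,2]-r[:,:,0]>50)).astype(np.uint8);m[:, :x-40]=0;m[:,x+12:]=0;m[:y-60]=0;m[y+10:]=0
    q,l,st,ce=cv2.connectedComponentsWithStats(m);print(n,[(st[i].tolist(),ce[i].round(1).tolist()) for i in range(1,q) if st[i,4]>20])
```

```text
14.621851851851853 [0.65236363 0.0693201  0.29389397]
s6 [([352, 183, 8, 12, 67], [355.3, 189.2])]
s8 [([352, 172, 8, 23, 99], [355.1, 185.4])]
```

View pics/z8.png

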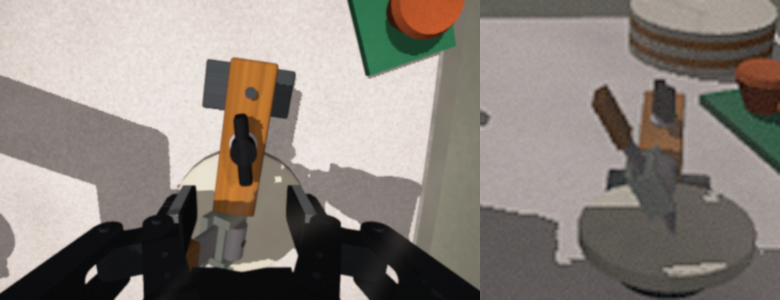

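The wing stands about 14° short of the arm line, which puts the knob at about 1.33 rad, its stop. The gauge looks unmoved and the robot is clear.

```bash
python3 -c "
from bench import ctrl
print(ctrl.hand_in())"
```

```text
the job is handed in; nothing more can be done
None
```

I handed in the job with the gauge in the slanted slot, its tip on the bat (felt at about 10 N). The clamp knob is turned to its stop (about 1.33 rad by eye, against 1.35), and the rib, mug and jar were not touched. The hand-in returned no verdict.

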